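# Refill the bead jar and turn its sign

### The job

Refill the bead jar: pick up the bead scoop from the cork mat, carry it to the glass jar and tip it so that all four brass beads slide off its spout through the jar's narrow mouth, without the fingers touching the beads or knocking the jar over. Then put the empty scoop down flat on the cork mat again, and after that spin the two-sided sign half a turn on its pivot, as far as it goes, so that it shows the face with three round studs where it showed the open ring. Leave the two round tins and the wooden stamp where they stand.

Things in the scene. Friction and masses are not known exactly. Their poses are not given: they have to be found in the camera images.
- mat: thin cork mat, 180 (its x) x 240 (its y) x 4 mm, fixed on the table; origin at the centre of its underside, its top 4 mm above the table
- scoop_grip (a point): bead scoop: loose straight channel, open on top and at the spout, 30 mm wide outside, walls and floor 3 mm. Point: middle of its tall part (walls 40 mm high, 50 mm either way along x, back closed), half-way up, 20 mm above its underside; take it here across the side walls. x to the spout, y across, z up. Ahead of the tall part the walls are 18 mm high. Starts flat on the mat, beads inside; 0.11 kg
- scoop_lip (a point): end of the scoop's spout: middle of the front edge of the channel's inner floor (110 mm ahead of scoop_grip and 17 mm below it, 3 mm above the underside); axes as for scoop_grip
- bead_1_center (a point): centre of one of four equal flat round brass beads (loose, polished), 16 mm across, 10 mm thick, 15 g, z its axis; they lie flat in a row in the scoop's tall part at the start. They stay put in the scoop up to about 12 degrees of tilt and all slide by about 25 degrees
- bead_2_center (a point): centre of one of four equal flat round brass beads (loose, polished), 16 mm across, 10 mm thick, 15 g, z its axis; they lie flat in a row in the scoop's tall part at the start. They stay put in the scoop up to about 12 degrees of tilt and all slide by about 25 degrees
- bead_3_center (a point): centre of one of four equal flat round brass beads (loose, polished), 16 mm across, 10 mm thick, 15 g, z its axis; they lie flat in a row in the scoop's tall part at the start. They stay put in the scoop up to about 12 degrees of tilt and all slide by about 25 degrees
- bead_4_center (a point): centre of one of four equal flat round brass beads (loose, polished), 16 mm across, 10 mm thick, 15 g, z its axis; they lie flat in a row in the scoop's tall part at the start. They stay put in the scoop up to about 12 degrees of tilt and all slide by about 25 degrees
- jar_mouth (a point): glass jar (loose, upright, 0.3 kg): centre of its mouth, level with the rim, 92 mm above the jar's underside. The mouth is 39 mm wide inside, the neck 45 mm wide outside over the top 12 mm; the body below is 64 mm across
- jar_floor (a point): middle of the jar's inner floor, 5 mm above its underside, on its axis
- sign (a joint): turn of the sign about its upright pivot: 0 = the open-ring face to the front of its base, grows anticlockwise seen from above up to a stop at 3.14 = the face with three studs to the front; starts between 0 and 0.35. A little friction (0.03 N m) keeps it where it is left
- sign_center (a point): centre of the two-sided wooden sign, 76 mm above the table on the pivot axis: an upright tile 10 mm thick (x), 90 wide (y), 60 high (z), free above. Axes turn with it: -x is out of the open-ring face, +x out of the studded face. It stands on a 10 mm post on a fixed round base of 40 mm radius, 12 mm high
- candle_tin: bystander: round pale candle tin, 66 mm across, 28 mm high; origin under its centre
- ink_tin: bystander: low round tin with a pale lid, 62 mm across, 20 mm high; origin under its centre
- stamp: bystander: light wooden hand stamp with upright handle, 35 x 50 x 74 mm; origin under its centre
- scoop: the same scoop, its origin under scoop_grip, 20 mm below it, same axes
- jar: the same jar, its origin at the centre of its underside, z up its axis
- bead_1: the same bead 1, its origin 5 mm from its centre, in the middle of one flat face
- bead_2: the same bead 2, its origin 5 mm from its centre, in the middle of one flat face
- bead_3: the same bead 3, its origin 5 mm from its centre, in the middle of one flat face
- bead_4: the same bead 4, its origin 5 mm from its centre, in the middle of one flat face
There are look-alikes about, which are no part of the job. Of the things that look like the jar, take the one that is farthest to the robot's left at the start.

How it is judged:
By the outcome, as a careful person would: the job done as asked, in the order asked, and still so for the second after the job is handed in, with the robot touching nothing.
It also fails if it takes over 72 s, if anything falls off the work surface, if the arm or the gripper's body presses on something with over 40 N, if the wrist force passes 120 N, or if a joint passes its speed limit or range.

### The arm

A 7-joint arm with a two-finger parallel gripper is mounted at the origin on a cart in front of the work surface, level with it; the furniture and walls round the work are solid. World frame = base frame: x ahead of the robot, y to its left, z up, the work surface at z = 0. Lengths are in m, angles in degrees, forces in N, time in s.
With the tool pointing down it reaches from about 0.425 to 0.95 m from the base axis. Payload 4.7 kg.
Tool frame: the origin (TCP) lies midway between the tips of the shut fingers; the grasp point (between the pads) lies 19 mm behind it; y points along the fingers, z is the direction in which the jaws open and shut, and the axes are right-handed (so a half turn about y gives the same grasp; the last joint's range is limited). The gripper opens to 85 mm and grips with 20 to 120 N. Pads are 22 mm wide; open, the fingers measure 114 mm over their backs; the gripper's body (76 mm by 85 mm) begins 54 mm behind the grasp point. The pads swing forward as they close: fully open they stand 13 mm farther back than shut.
Start: joints at [-72.072, 26.849, -2.785, 87.806, 1.381, 65.374, -4.715], TCP at [0.226, 0.636, 0.209] pointing down, gripper open.
Joint ranges: [-148.3, 148.3], [-19.14, 114.17], [-79.39, 73.82], [5.75, 140.21], [-59.74, 239.74], [12.07, 113.84], [-152.46, 152.46]. Speed limits (degrees/s): [147.25, 147.25, 180, 180, 180, 180, 180].

### API

Orientations are given as a 3x3 rotation matrix whose columns are the frame's x, y, z axes.
In Python, from workcell import r, cams gives the robot as it stands. The module is installed in compiled form; this text tells all that it offers.
- The arm moves only by the tool play_rows, never from a script. Its argument "motion" is a list of rows, each a list of 6 numbers: the shift along the tool's x, y, z in cm, then the turn, a rotation vector about the tool's x, y, z in rad. In form: [[x, y, z, rx, ry, rz], ...]. A call has 1 to 10 rows; each row is the pose to reach, as a shift and turn from the pose commanded when the call began, along the tool's axes at that moment; what a row does not reach only later rows make up. A row lasts 1/12 s, in which the tool goes at most 41.7 mm and 7.16 degrees, less where a joint would pass 70% of its speed; a pose out of reach is approached as far as the arm can. A call with a gripper value outside its range is refused whole. "fingers" is the finger opening in cm, from 0 to 8.54, set as the call begins (left out, the last holds). The fingers move at their own pace and stop on an object; "force" is the grip in N (left out, the last holds). Time passes only in rows, so rows that repeat a pose let the fingers close. It gives the time, the measured TCP pose, the force and the opening at its end, in the units of the state.
- r.observe(): the state, without advancing time (a new reading comes with each control period).
- cams.get_image(name): name is "scene" or "top" or "wrist"; returns a dict with "color" (420x560x3 uint8, blue, green, red), "z_map" (420x560 float32, m along the optical axis (not along the pixel's ray), 0 where there is no reading), "K" (3x3 intrinsics, pixels), "dist" ([k1, k2, p1, p2, k3] as OpenCV has them; the pictures are not rectified), "extrinsics" (4x4, takes a point from world to camera coordinates). Camera axes: x right, y down, z forward; pixel columns grow to the right and rows downward; lengths in m; the calibration is good to about 2 mm. A picture is of the moment at which its call begins.
- r.sign_off(): hands the job in, once; it reports no verdict.
The state is a dict: "time": time; "joints": joint angles; "joint_velocities": joint speeds; "effort": joint torques, N m; "tcp_pos": TCP position; "ee_rot": TCP orientation; "wrist_force": force on the tool from outside, world axes, zero at the start; "ft_torque": the same for the moment, N m; "width": opening from 0.0 (shut) to 1.0 (fully open).
Only numpy, scipy, OpenCV 4.12 (cv2) and the standard library are available. Lean on these libraries where they do the work, as an engineer would, in place of code of your own. Each camera call takes 0.05 s, during which the arm holds its last target. There are 200 camera calls.

## Working session

There is one attempt and no reset: what is moved stays moved. The work goes in short steps, Python scripts to look and compute and a tool call to move; the robot and the scene stay as the last step left them, time stands still between calls to the robot, and variables do not carry over. Pictures are saved under pics/ and viewed, about 8 in all and at most 12, crops included, and the job is handed in when it is done.

Besides the shell and the picture viewer there is one more tool, called after "Request:" by a JSON object that holds its "method" and its "body". play_rows: Moves the arm, as the interface text tells. Its arguments: {"type":"object","properties":{"motion":{"type":"array"},"fingers":{"type":"number"},"force":{"type":"number"}},"required":["motion"]}

```bash
ls; mkdir -p pics; cat > h.py <<'E'
import numpy as np, cv2
from workcell import r, cams
def grab(n):
    d=cams.get_image(n); np.savez(f'{n}.npz',**{k:np.array(v) for k,v in d.items()}); return d
def cloud(d):
    h,w=d['z_map'].shape; u,v=np.meshgrid(np.arange(w),np.arange(h))
    p=cv2.undistortPoints(np.stack([u,v],-1).reshape(-1,1,2).astype(np.float64),np.array(d['K'],float),np.array(d['dist'],float)).reshape(h,w,2)
    z=d['z_map'].astype(float); P=np.dstack([p[...,0]*z,p[...,1]*z,z])
    E=np.array(d['extrinsics']); W=(P-E[:3,3])@E[:3,:3]; W[z==0]=np.nan; return W
def px(d,X):
    E=np.array(d['extrinsics']); 
    return cv2.projectPoints(np.array(X,float).reshape(-1,1,3),cv2.Rodrigues(E[:3,:3])[0],E[:3,3],np.array(d['K'],float),np.array(d['dist'],float))[0].reshape(-1,2)
E
python3 - <<'E'
from h import *
for n in ['scene','top']:
    d=grab(n); cv2.imwrite(f'pics/{n}0.png',d['color']); E=np.array(d['extrinsics']); print(n,-E[:3,:3].T@E[:3,3],E[:3,:3].round(2).tolist())
s=r.observe(); print(s['tcp_pos'],np.round(s['ee_rot'],3),s['width'],s['time'])
E
```

```text
pics
scene [ 0.02525845 -0.49572179  0.86928498] [[0.69, -0.72, 0.02], [-0.53, -0.52, -0.66], [0.49, 0.45, -0.75]]
top [ 0.42025908 -0.00408147  1.25920702] [[0.01, -1.0, 0.0], [-1.0, -0.01, -0.09], [0.09, -0.0, -1.0]]
[0.22604083 0.63539599 0.20802718] [[ 0.942 -0.001  0.335]
 [-0.335 -0.002  0.942]
 [ 0.    -1.    -0.002]] 0.9972617311623894 0.1
```

View pics/scene0.png

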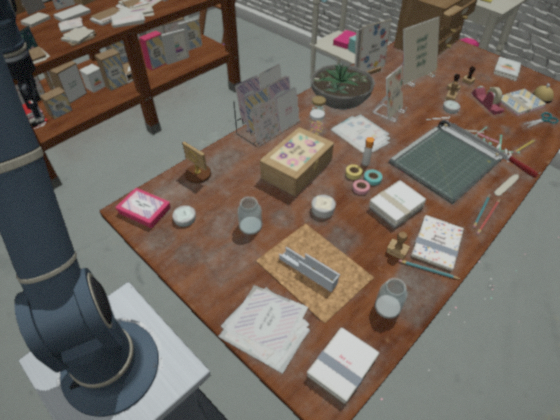

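View pics/top0.png

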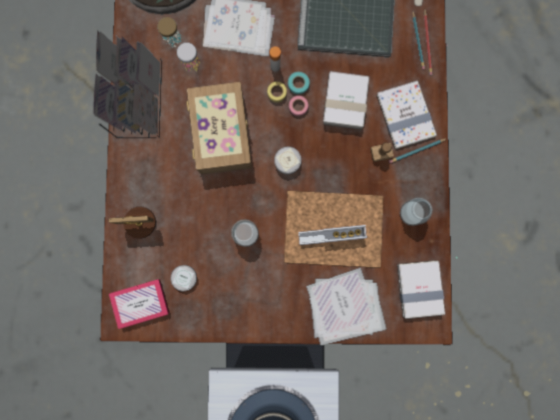

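The scene and top pictures show two open glass jars: top (245,233) and top (416,211). A corked bottle stands at the back at top (168,28). The scoop is on the mat at top (333,235), spout probably to the left. The sign is at top (130,220), the candle tin at (287,160), the ink tin at (183,278) and the stamp at (383,152). Next I'll take close crops and measure.

```bash
python3 - <<'E'
from h import *
t=dict(np.load('top.npz')); s=dict(np.load('scene.npz')); Wt=cloud(t); Ws=cloud(s)
def crop(d,x0,y0,w,h,k): return cv2.resize(d['color'][y0:y0+h,x0:x0+w],(400,300),interpolation=cv2.INTER_CUBIC)
a=np.hstack([crop(t,285,190,100,75,4),crop(t,95,180,100,75,4)]); b=np.hstack([crop(s,260,220,120,90,4),crop(s,150,120,120,90,4)])
cv2.imwrite('pics/crops.png',np.vstack([a,b]))
for n,W in (('top',Wt),('scene',Ws)):
    def seg(name,c,rad,z0,z1):
        m=(np.hypot(W[...,0]-c[0],W[...,1]-c[1])<rad)&(W[...,2]>z0)&(W[...,2]<z1); p=W[m]
        if len(p)<4: print(n,name,len(p)); return
        rc=cv2.minAreaRect((p[:,:2]*1000).astype(np.float32)); print(n,name,len(p),np.round(rc[0],0),np.round(rc[1],0),round(rc[2],1),'zmax',np.percentile(p[:,2],[50,98]).round(3))
    for name,(u,v),rad,z0,z1 in [('jarL',(245,233),.07,.06,.12),('jarLall',(245,233),.07,.015,.12),('jarR',(416,211),.07,.06,.12),('scoop',(333,235),.13,.012,.06),('scoop_tall',(333,235),.13,.032,.06),('sign',(130,220),.08,.05,.12),('base',(135,220),.08,.005,.03),('candle',(287,160),.06,.015,.06),('ink',(183,278),.06,.01,.04),('stamp',(383,152),.06,.03,.1),('cork',(172,38),.06,.03,.2),('box',(220,130),.2,.03,.2)]:
        seg(name,Wt[v,u],rad,z0,z1)
for u,v in [(245,233),(416,211),(333,235),(130,220),(168,28),(333,200),(286,193),(383,196),(381,266),(286,262)]: print((u,v),Wt[v,u].round(3))
E
```

```text
top jarL 352 [485.  74.] [62. 62.] 88.9 zmax [0.074 0.096]
top jarLall 374 [484.  73.] [62. 63.] 28.5 zmax [0.074 0.096]
top jarR 369 [ 541. -337.] [63. 60.] 10.8 zmax [0.075 0.094]
top scoop 856 [ 431. -129.] [203. 156.] 87.6 zmax [0.017 0.049]
top scoop_tall 174 [ 486. -168.] [ 31. 101.] 6.4 zmax [0.046 0.052]
top sign 277 [509. 338.] [12. 90.] 3.9 zmax [0.104 0.11 ]
top base 706 [511. 321.] [140. 149.] 37.9 zmax [0.012 0.017]
top candle 557 [668. -28.] [65. 62.] 0.4 zmax [0.029 0.034]
top ink 549 [370. 238.] [61. 92.] 18.2 zmax [0.02  0.026]
top stamp 104 [ 694. -263.] [22. 26.] 89.9 zmax [0.07  0.076]
top cork 522 [973. 262.] [119.  57.] 23.1 zmax [0.08  0.087]
top box 5746 [735. 132.] [397. 235.] 57.3 zmax [0.074 0.124]
scene jarL 397 [482.  72.] [62. 60.] 87.0 zmax [0.076 0.095]
scene jarLall 705 [481.  73.] [64. 61.] 87.0 zmax [0.064 0.094]
scene jarR 483 [ 536. -342.] [59. 59.] 55.3 zmax [0.076 0.094]
scene scoop 1327 [ 425. -145.] [145. 162.] 7.1 zmax [0.02  0.048]
scene scoop_tall 352 [ 485. -168.] [ 33. 102.] 6.1 zmax [0.042 0.049]
scene sign 355 [506. 338.] [14. 92.] 3.7 zmax [0.086 0.108]
scene base 336 [486. 312.] [128. 115.] 84.4 zmax [0.012 0.023]
scene candle 386 [667. -28.] [67. 66.] 5.6 zmax [0.029 0.033]
scene ink 375 [367. 237.] [61. 92.] 19.2 zmax [0.021 0.027]
scene stamp 134 [ 689. -266.] [22. 27.] 62.6 zmax [0.065 0.075]
scene cork 233 [974. 260.] [119.  56.] 20.9 zmax [0.079 0.085]
scene box 3534 [735. 132.] [398. 238.] 57.7 zmax [0.074 0.127]
(245, 233) [0.486 0.076 0.006]
(416, 211) [ 0.545 -0.352  0.003]
(333, 235) [ 0.483 -0.142  0.012]
(130, 220) [0.507 0.334 0.106]
(168, 28) [0.981 0.268 0.079]
(333, 200) [ 0.571 -0.143  0.002]
(286, 193) [ 0.588 -0.025 -0.001]
(383, 196) [ 0.582 -0.269  0.003]
(381, 266) [ 0.407 -0.264 -0.002]
(286, 262) [ 0.415 -0.027  0.004]
```

View pics/crops.png

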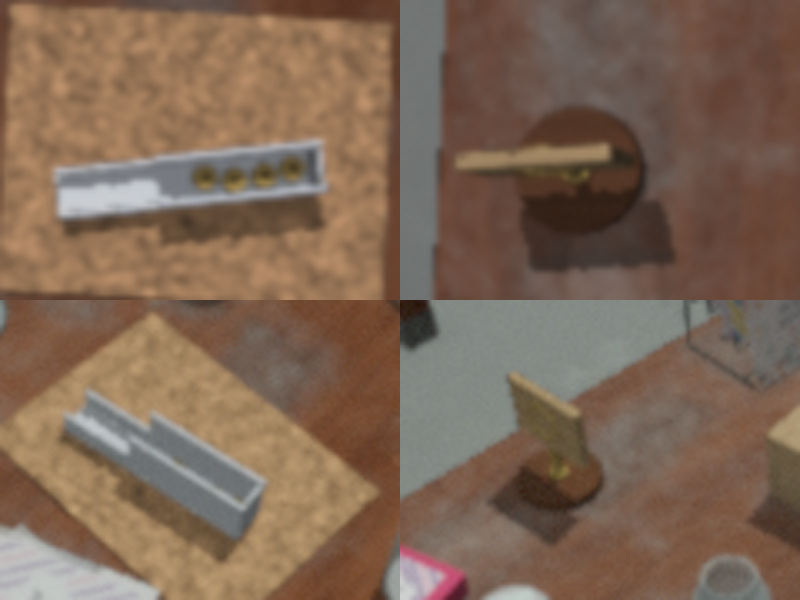

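Things that could be taken for the jar: the open jar at top (245,233), at world (0.483, 0.073); the open jar at top (416,211), at y=-0.34; and the corked bottle at (168,28), which is closed and 1 m away. The jar farthest left is the one at (245,233). The crop shows the scoop's spout toward +y, with the beads in the tall right part. The scoop grip is about (0.4855, -0.168) at 6.3°. The sign pivots near (0.5075, 0.338).

```bash
cat >> h.py <<'E'
from scipy.spatial.transform import Rotation as Rot
def Rdown(h):  # tool down, jaw axis (tool z) heading h deg
    h=np.radians(h); z=np.array([np.cos(h),np.sin(h),0]); y=np.array([0,0,-1.]); return np.column_stack([np.cross(y,z),y,z])
def row(p,R,cur=None):
    s=r.observe(); p0,R0=cur if cur else (np.array(s['tcp_pos']),np.array(s['ee_rot']))
    return np.round(np.r_[R0.T@(np.array(p)-p0)*100,Rot.from_matrix(R0.T@R).as_rotvec()],3).tolist()
def st():
    s=r.observe(); R=np.array(s['ee_rot']); print('t',s['time'],'p',np.round(s['tcp_pos'],4),'zhead',round(np.degrees(np.arctan2(R[1,2],R[0,2])),2),'ydown',R[:,1].round(3),'F',np.round(s['wrist_force'],1),'w',round(s['width'],3),'j',np.round(s['joints'],0))
E
python3 - <<'E'
from h import *
print(row([.44,.33,.24],Rdown(40)))
E
```

```text
[30.393, -3.155, -21.609, 0.002, 0.531, 0.001]
```

Request:
{"method": "play_rows", "body": {"motion": [[30.4, -3.2, -21.6, 0, 0.53, 0], [30.4, -3.2, -21.6, 0, 0.53, 0], [30.4, -3.2, -21.6, 0, 0.53, 0], [30.4, -3.2, -21.6, 0, 0.53, 0], [30.4, -3.2, -21.6, 0, 0.53, 0], [30.4, -3.2, -21.6, 0, 0.53, 0], [30.4, -3.2, -21.6, 0, 0.53, 0], [30.4, -3.2, -21.6, 0, 0.53, 0], [30.4, -3.2, -21.6, 0, 0.53, 0], [30.4, -3.2, -21.6, 0, 0.53, 0]], "fingers": 7}}

```text
time: 0.93
tcp_pos: [0.4464, 0.3214, 0.2419]
ee_rot: [[0.632, 0.004, 0.775], [-0.775, -0.003, 0.632], [0.005, -1.0, 0.001]]
wrist_force: [0.8, -1.9, 0.0]
width: 0.82
```

```bash
python3 - <<'E'
from h import *
st(); print(row([.4855,-.168,.20],Rdown(6.3)))
E
```

```text
t 0.9333 p [0.4464 0.3214 0.2419] zhead 39.22 ydown [ 0.004 -0.003 -1.   ] F [ 0.8 -1.9  0. ] w 0.82 j [-50.  13.  11. 103.  -3.  64.   2.]
[40.371, 4.369, -27.918, -0.002, 0.575, 0.005]
```

Request:
{"method": "play_rows", "body": {"motion": [[40.4, 4.0, -27.9, 0, 0.575, 0], [40.4, 4.0, -27.9, 0, 0.575, 0], [40.4, 4.0, -27.9, 0, 0.575, 0], [40.4, 4.0, -27.9, 0, 0.575, 0], [40.4, 4.0, -27.9, 0, 0.575, 0], [40.4, 4.0, -27.9, 0, 0.575, 0], [40.4, 4.0, -27.9, 0, 0.575, 0], [40.4, 4.0, -27.9, 0, 0.575, 0], [40.4, 4.0, -27.9, 0, 0.575, 0], [40.4, 4.0, -27.9, 0, 0.575, 0]]}}

```text
time: 1.77
tcp_pos: [0.4791, -0.0844, 0.207]
ee_rot: [[0.124, 0.0, 0.992], [-0.992, 0.001, 0.124], [-0.001, -1.0, 0.0]]
wrist_force: [0.2, 0.6, -0.5]
width: 0.82
```

```bash
python3 - <<'E'
from h import *
st(); print(row([.4855,-.168,.20],Rdown(6.3)))
E
```

```text
t 1.7667 p [ 0.4791 -0.0844  0.207 ] zhead 7.13 ydown [ 0.     0.001 -1.   ] F [ 0.2  0.6 -0.5] w 0.82 j [-23.  10.  32. 114.  -6.  58.  19.]
[8.372, 0.694, -0.398, -0.0, 0.014, -0.001]
```

Request:
{"method": "play_rows", "body": {"motion": [[4, 0.5, 0, 0, 0.014, 0], [7, 0.7, 0, 0, 0.014, 0], [7, 0.7, 0, 0, 0.014, 0], [7, 0.7, 0, 0, 0.014, 0], [7, 0.7, 0, 0, 0.014, 0]]}}

```text
time: 2.18
tcp_pos: [0.488, -0.1513, 0.1997]
ee_rot: [[0.11, -0.001, 0.994], [-0.994, 0.001, 0.11], [-0.001, -1.0, -0.001]]
wrist_force: [0.0, 0.8, -0.0]
width: 0.817
```

```bash
python3 - <<'E'
from h import *
d=grab('wrist'); cv2.imwrite('pics/wrist1.png',d['color']); st(); W=cloud(d)
c=W[(W[...,2]>.033)&(W[...,2]<.055)&(np.hypot(W[...,0]-.4855,W[...,1]+.168)<.07)]
rc=cv2.minAreaRect((c[:,:2]*1000).astype(np.float32)); print(len(c),rc)
print(row([.4855,-.168,.20],Rdown(6.3)), W[...,:2].reshape(-1,2)[~np.isnan(W[...,0].ravel())].min(0),np.nanmax(W[...,1]))
E
```

```text
t 2.2333 p [ 0.4881 -0.1506  0.1998] zhead 6.43 ydown [-0.001  0.001 -1.   ] F [ 1.4  0.4 -0.3] w 0.824 j [-16.  13.  34. 112.  -9.  57.  28.]
986 ((485.10650634765625, -168.98037719726562), (31.340187072753906, 101.76183319091797), 6.365279674530029)
[1.695, -0.019, -0.457, 0.001, 0.002, -0.001] [-0.60506044 -1.46504081] 0.07755138470963732
```

View pics/wrist1.png

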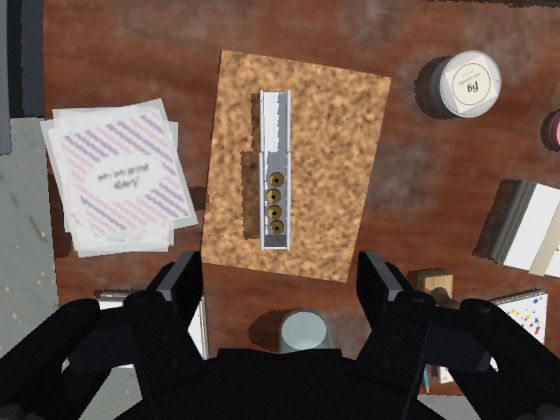

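The wrist picture shows the scoop at (275,170), spout up in the image (+y), with four beads at (275,180–228). It confirms the grip at (0.485, -0.169) and 6.4°. I'll descend now.

Request:
{"method": "play_rows", "body": {"motion": [[1.8, 2, -0.4, 0, 0, 0], [1.8, 5, -0.4, 0, 0, 0], [1.8, 9, -0.4, 0, 0, 0], [1.8, 12, -0.4, 0, 0, 0], [1.8, 14, -0.4, 0, 0, 0], [1.8, 14, -0.4, 0, 0, 0], [1.8, 14, -0.4, 0, 0, 0]], "fingers": 5.5}}

```text
time: 2.82
tcp_pos: [0.4859, -0.1691, 0.0597]
ee_rot: [[0.112, -0.002, 0.994], [-0.994, 0.001, 0.112], [-0.001, -1.0, -0.002]]
wrist_force: [0.2, -0.9, 0.6]
width: 0.648
```

```bash
python3 - <<'E'
from h import *
st(); print(row([.4851,-.169,.013],Rdown(6.4)))
E
```

```text
t 2.8167 p [ 0.4859 -0.1691  0.0597] zhead 6.44 ydown [-0.002  0.001 -1.   ] F [ 0.2 -0.9  0.6] w 0.648 j [ -9.  25.  29. 119. -19.  41.  39.]
[-0.014, 4.674, -0.075, 0.002, 0.001, -0.001]
```

Request:
{"method": "play_rows", "body": {"motion": [[0, 1.5, -0.1, 0, 0, 0], [0, 3, -0.1, 0, 0, 0], [0, 4.2, -0.1, 0, 0, 0], [0, 4.7, -0.1, 0, 0, 0], [0, 4.7, -0.1, 0, 0, 0], [0, 4.7, -0.1, 0, 0, 0]]}}

```text
time: 3.32
tcp_pos: [0.4858, -0.1708, 0.0139]
ee_rot: [[0.11, 0.001, 0.994], [-0.994, -0.0, 0.11], [0.0, -1.0, 0.001]]
wrist_force: [0.3, -0.3, -0.7]
width: 0.644
```

Request:
{"method": "play_rows", "body": {"motion": [[0, 0, 0, 0, 0, 0], [0, 0, 0, 0, 0, 0], [0, 0, 0, 0, 0, 0], [0, 0, 0, 0, 0, 0], [0, 0, 0, 0, 0, 0], [0, 0, 0, 0, 0, 0], [0, 0, 0, 0, 0, 0], [0, 0, 0, 0, 0, 0]], "fingers": 2.5, "force": 40}}

```text
time: 3.98
tcp_pos: [0.4857, -0.1709, 0.0141]
ee_rot: [[0.11, 0.001, 0.994], [-0.994, 0.0, 0.11], [-0.0, -1.0, 0.001]]
wrist_force: [-1.3, 0.4, 4.6]
width: 0.335
```

Request:
{"method": "play_rows", "body": {"motion": [[0, -0.6, 0, 0, 0, 0], [0, -2, 0, 0, 0, 0], [0, -4, 0, 0, 0, 0], [0, -6.5, 0, 0, 0, 0], [0, -9, 0, 0, 0, 0], [0, -11.5, 0, 0, 0, 0], [0, -13.2, 0, 0, 0, 0], [0, -14, 0, 0, 0, 0], [0, -14, 0, 0, 0, 0], [0, -14, 0, 0, 0, 0]]}}

```text
time: 4.82
tcp_pos: [0.4847, -0.1704, 0.1528]
ee_rot: [[0.11, -0.0, 0.994], [-0.994, 0.001, 0.11], [-0.001, -1.0, -0.0]]
wrist_force: [0.1, -0.1, -1.7]
width: 0.337
```

```bash
python3 - <<'E'
from h import *
st(); d=grab('wrist'); e=grab('top'); W=cloud(e)
a=cv2.resize(e['color'][180:280,200:400],(560,280),interpolation=cv2.INTER_CUBIC); cv2.imwrite('pics/lift.png',np.vstack([d['color'][:300],a]))
# lip: low spout portion of scoop
m=(W[...,2]>.09)&(W[...,2]<.25)&(W[...,1]<-.0)&(W[...,1]>-.13)&(abs(W[...,0]-.475)<.04); c=W[m]; print(len(c), np.percentile(c,[1,50,99],axis=0).round(4))
W=cloud(d); m=(W[...,2]>.09)&(W[...,2]<.25)&(W[...,1]<.0)&(W[...,1]>-.3)&(abs(W[...,0]-.475)<.04)
c=W[m]; print(len(c), np.percentile(c,[1,50,99],axis=0).round(4))
# jar in wrist view
m=(W[...,2]>.086)&(W[...,2]<.1)&(np.hypot(W[...,0]-.483,W[...,1]-.073)<.035); c=W[m]; print('jar',len(c), c.mean(0) if len(c) else '')
for n in ('top',):
    W=cloud(e)
    for lo,hi in((.085,.105),(.02,.085)):
        c=W[(W[...,2]>lo)&(W[...,2]<hi)&(np.hypot(W[...,0]-.483,W[...,1]-.073)<.045)]; print(n,len(c),cv2.minEnclosingCircle((c[:,:2]*1000).astype(np.float32)))
E
```

```text
t 4.8167 p [ 0.4847 -0.1704  0.1528] zhead 6.32 ydown [-0.     0.001 -1.   ] F [ 0.1 -0.1 -1.7] w 0.337 j [-13.  17.  34. 115. -12.  52.  33.]
478 [[ 0.4593 -0.1297  0.1408]
 [ 0.4777 -0.0945  0.1464]
 [ 0.4953 -0.0588  0.1854]]
38425 [[ 0.4373 -0.2163  0.144 ]
 [ 0.476  -0.1607  0.1804]
 [ 0.5095 -0.0619  0.2495]]
jar 0 
top 84 ((484.6885681152344, 73.28544616699219), 22.515871047973633)
top 286 ((484.7125244140625, 73.60894012451172), 32.054595947265625)
```

View pics/lift.png

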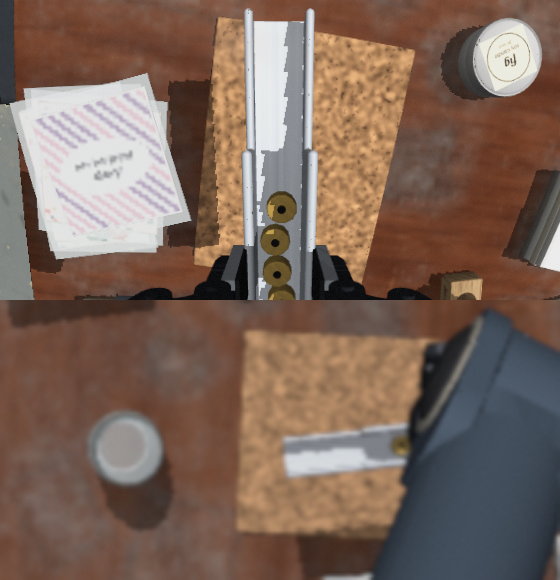

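The four beads are in the scoop and it is held level. The jar is confirmed at (0.4847, 0.0734). Next is a gentle traverse to it.

Request:
{"method": "play_rows", "body": {"motion": [[-0.4, 0, 0.1, 0, 0, 0], [-1.1, 0, 0.25, 0, 0, 0], [-2.1, 0, 0.45, 0, 0, 0], [-3.3, 0, 0.7, 0, 0, 0], [-4.7, 0, 1.0, 0, 0, 0], [-6.1, 0, 1.3, 0, 0, 0], [-7.5, 0, 1.6, 0, 0, 0], [-8.7, 0, 1.9, 0, 0, 0], [-9.8, 0, 2.1, 0, 0, 0], [-10.7, 0, 2.3, 0, 0, 0]], "force": 60}}

```text
time: 5.75
tcp_pos: [0.4961, -0.0599, 0.1528]
ee_rot: [[0.111, -0.001, 0.994], [-0.994, 0.0, 0.111], [-0.001, -1.0, -0.001]]
wrist_force: [-0.6, 0.1, -1.9]
width: 0.327
```

Request:
{"method": "play_rows", "body": {"motion": [[-0.6, 0.2, 0.15, 0, 0, 0], [-1.1, 0.6, 0.25, 0, 0, 0], [-1.4, 1.0, 0.35, 0, 0, 0], [-1.6, 1.4, 0.38, 0, 0, 0], [-1.6, 1.6, 0.38, 0, 0, 0], [-1.6, 1.6, 0.38, 0, 0, 0]]}}

```text
time: 6.25
tcp_pos: [0.4977, -0.046, 0.1364]
ee_rot: [[0.109, -0.001, 0.994], [-0.994, -0.0, 0.109], [0.0, -1.0, -0.002]]
wrist_force: [-0.2, -0.1, -1.0]
width: 0.324
```

```bash
python3 - <<'E'
from h import *
st(); s=r.observe(); R0=np.array(s['ee_rot']); p0=np.array(s['tcp_pos']); off=np.array([-.112,.007,0])
print('lip',p0+R0@off)
R1=Rdown(6.4); sp=-R1[:,0]; J=np.array([.4847,.0734,.092])
for k,t in enumerate([0,3,6,9,12,14,16,18,20,22,24,26,28,30,32,34,36,38]):
    lz=.130-.030*min(1,t/12); lip=np.array([*(J-.007*sp)[:2],lz]); R=R1@Rot.from_rotvec([0,0,-np.radians(t)]).as_matrix()
    print(t,np.round(row(lip-R@off,R),2).tolist())
E
```

```text
t 6.25 p [ 0.4977 -0.046   0.1364] zhead 6.26 ydown [-0.001 -0.    -1.   ] F [-0.2 -0.1 -1. ] w 0.324 j [-25.  17.  31. 117. -11.  49.  18.]
lip [0.48547039 0.0653438  0.12939206]
0 [-0.11, -0.06, 0.04, 0.0, -0.0, 0.0]
3 [-0.16, 0.11, 0.04, 0.0, -0.0, -0.05]
6 [-0.24, 0.28, 0.04, 0.0, -0.0, -0.1]
9 [-0.36, 0.45, 0.04, 0.0, -0.0, -0.16]
12 [-0.5, 0.63, 0.04, 0.0, -0.0, -0.21]
14 [-0.61, 0.25, 0.04, 0.0, -0.0, -0.24]
16 [-0.74, -0.12, 0.04, 0.0, -0.0, -0.28]
18 [-0.87, -0.48, 0.04, 0.0, -0.0, -0.31]
20 [-1.02, -0.85, 0.04, 0.0, -0.0, -0.35]
22 [-1.19, -1.2, 0.03, 0.0, -0.0, -0.38]
24 [-1.36, -1.55, 0.03, 0.0, -0.0, -0.42]
26 [-1.55, -1.9, 0.03, 0.0, -0.0, -0.45]
28 [-1.75, -2.24, 0.03, 0.0, -0.0, -0.49]
30 [-1.96, -2.56, 0.03, 0.0, -0.0, -0.52]
32 [-2.18, -2.89, 0.03, 0.0, -0.0, -0.56]
34 [-2.42, -3.2, 0.03, 0.0, -0.0, -0.59]
36 [-2.66, -3.51, 0.03, 0.0, -0.0, -0.63]
38 [-2.91, -3.81, 0.03, 0.0, -0.0, -0.66]
```

Request:
{"method": "play_rows", "body": {"motion": [[-0.14, 0.0, 0.04, 0, 0, -0.025], [-0.16, 0.11, 0.04, 0, 0, -0.05], [-0.2, 0.2, 0.04, 0, 0, -0.075], [-0.24, 0.28, 0.04, 0, 0, -0.1], [-0.3, 0.36, 0.04, 0, 0, -0.13], [-0.36, 0.45, 0.04, 0, 0, -0.16], [-0.36, 0.45, 0.04, 0, 0, -0.16], [-0.36, 0.45, 0.04, 0, 0, -0.16]]}}

```text
time: 6.92
tcp_pos: [0.4982, -0.0419, 0.1326]
ee_rot: [[0.109, 0.017, 0.994], [-0.981, -0.158, 0.11], [0.159, -0.987, -0.0]]
wrist_force: [0.5, 0.1, -2.6]
width: 0.323
```

```bash
python3 - <<'E'
from h import *
st(); d=grab('wrist'); e=grab('top')
s=r.observe(); R0=np.array(s['ee_rot']); p0=np.array(s['tcp_pos']); lip=p0+R0@np.array([-.112,.007,0]); print('lip',lip)
a=cv2.resize(e['color'][190:270,200:310],(385,280),interpolation=cv2.INTER_CUBIC)
sc=grab('scene'); b=cv2.resize(sc['color'][170:250,210:320],(385,280),interpolation=cv2.INTER_CUBIC)
w=cv2.resize(d['color'][:300],(560,300)); im=np.zeros((580,770,3),np.uint8); im[:300,:560]=w; im[300:,:385]=a; im[300:,385:]=b
cv2.imwrite('pics/pre.png',im)
W=cloud(d); print('pix lip',px(d,[lip]),'jar',px(d,[[.4847,.0734,.092]]))
m=(W[...,2]>.084)&(W[...,2]<.1)&(np.hypot(W[...,0]-.4847,W[...,1]-.0734)<.03); c=W[m]; print(len(c)); 
if len(c)>5: print(cv2.minEnclosingCircle((c[:,:2]*1000).astype(np.float32)))
for t in [9,10,11,12,13,14,15,16,17,18,19,20,21,22,23,24,25,26,28,30,32,34,36,38,40]:
    R1=Rdown(6.4); sp=-R1[:,0]; J=np.array([.4847,.0734,.092]); off=np.array([-.112,.007,0])
    lz=.130-.030*min(1,t/12); l=np.array([*(J-.007*sp)[:2],lz]); R=R1@Rot.from_rotvec([0,0,-np.radians(t)]).as_matrix()
    if t in (9,) or t%2==0: print(t,np.round(row(l-R@off,R),2).tolist())
E
```

```text
t 6.9167 p [ 0.4982 -0.0419  0.1326] zhead 6.32 ydown [ 0.017 -0.158 -0.987] F [ 0.5  0.1 -2.6] w 0.323 j [-34.  17.  34. 119.  -1.  46.   5.]
lip [0.48647356 0.06621088 0.10811646]
pix lip [[279.69584141  20.9196971 ]] jar [[277.82297979   8.95653316]]
390
((483.4425964355469, 72.5962142944336), 22.48935890197754)
9 [-0.05, 0.09, -0.06, 0.0, -0.0, 0.0]
10 [-0.1, 0.14, -0.06, 0.0, -0.0, -0.02]
12 [-0.22, 0.24, -0.06, 0.0, -0.0, -0.05]
14 [-0.27, -0.15, -0.06, 0.0, -0.0, -0.08]
16 [-0.33, -0.53, -0.06, 0.0, -0.0, -0.12]
18 [-0.41, -0.92, -0.06, 0.0, -0.0, -0.16]
20 [-0.5, -1.3, -0.06, 0.0, -0.0, -0.19]
22 [-0.61, -1.68, -0.06, 0.0, -0.0, -0.22]
24 [-0.72, -2.05, -0.06, 0.0, -0.0, -0.26]
26 [-0.85, -2.42, -0.06, 0.0, -0.0, -0.29]
28 [-1.0, -2.78, -0.06, 0.0, -0.0, -0.33]
30 [-1.15, -3.14, -0.07, 0.0, -0.0, -0.36]
32 [-1.32, -3.5, -0.07, 0.0, -0.0, -0.4]
34 [-1.5, -3.84, -0.07, 0.0, -0.0, -0.43]
36 [-1.69, -4.19, -0.07, 0.0, -0.0, -0.47]
38 [-1.9, -4.52, -0.07, 0.0, -0.0, -0.5]
40 [-2.11, -4.85, -0.07, 0.0, -0.0, -0.54]
```

View pics/pre.png

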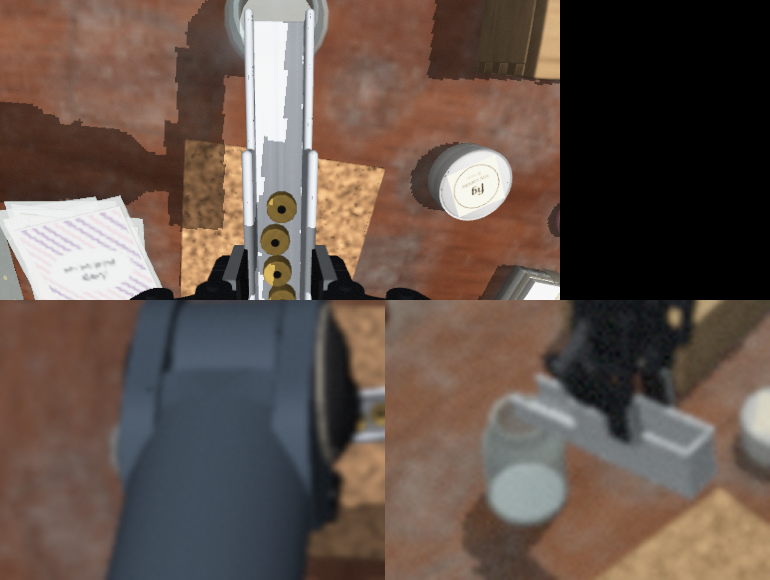

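The lip at (280,20) in the wrist view overlaps the near part of the jar mouth, and the beads are still in place. I'll pour slowly.

Request:
{"method": "play_rows", "body": {"motion": [[-0.16, 0.19, -0.1, 0, 0, -0.035], [-0.22, 0.24, -0.2, 0, 0, -0.05], [-0.25, 0.05, -0.2, 0, 0, -0.065], [-0.27, -0.15, -0.2, 0, 0, -0.085], [-0.3, -0.34, -0.2, 0, 0, -0.1], [-0.33, -0.53, -0.2, 0, 0, -0.12], [-0.37, -0.73, -0.2, 0, 0, -0.14], [-0.41, -0.92, -0.2, 0, 0, -0.155], [-0.45, -1.11, -0.2, 0, 0, -0.17], [-0.5, -1.3, -0.2, 0, 0, -0.19]]}}

```text
time: 7.9
tcp_pos: [0.4956, -0.0354, 0.145]
ee_rot: [[0.102, 0.038, 0.994], [-0.933, -0.342, 0.109], [0.344, -0.939, 0.001]]
wrist_force: [0.0, -0.3, -1.0]
width: 0.324
```

```bash
cat > look.py <<'E'
from h import *
import sys
st(); s=r.observe(); R0=np.array(s['ee_rot']); p0=np.array(s['tcp_pos']); print('lip',(p0+R0@np.array([-.112,.007,0])).round(4),'tilt',np.degrees(np.arcsin(R0[2,0])).round(1))
d=grab('wrist'); hsv=cv2.cvtColor(d['color'],cv2.COLOR_BGR2HSV)
m=cv2.inRange(hsv,(15,110,40),(32,255,255)); m[:, :245]=0; m[:,315:]=0
n,_,S,C=cv2.connectedComponentsWithStats(m)
print([(C[i].round().tolist(),int(S[i,4])) for i in range(1,n) if S[i,4]>40])
E
python3 look.py
```

```text
t 7.9 p [ 0.4956 -0.0354  0.145 ] zhead 6.27 ydown [ 0.038 -0.342 -0.939] F [ 0.  -0.3 -1. ] w 0.324 j [-46.  18.  39. 119.  12.  48. -10.]
lip [0.4844 0.0668 0.1   ] tilt 20.1
[([281.0, 206.0], 678), ([278.0, 267.0], 1891)]
```

```bash
cat > pour.py <<'E'
from h import *
s=r.observe(); R0=np.array(s['ee_rot']); p0=np.array(s['tcp_pos']); off=np.array([-.112,.007,0]); lip=p0+R0@off
lip[2]=.100
for t in range(1,22,1):
    R=R0@Rot.from_rotvec([0,0,-np.radians(t)]).as_matrix(); print(t,np.round(row(lip-R@off,R),2).tolist())
E
python3 pour.py
```

```text
1 [-0.01, -0.22, 0.0, -0.0, 0.0, -0.02]
2 [-0.02, -0.41, 0.0, 0.0, -0.0, -0.04]
3 [-0.04, -0.61, 0.0, 0.0, -0.0, -0.05]
4 [-0.07, -0.8, 0.0, 0.0, -0.0, -0.07]
5 [-0.1, -1.0, 0.0, 0.0, 0.0, -0.09]
6 [-0.13, -1.19, 0.0, 0.0, 0.0, -0.1]
7 [-0.16, -1.38, 0.0, 0.0, -0.0, -0.12]
8 [-0.2, -1.57, 0.0, 0.0, 0.0, -0.14]
9 [-0.24, -1.77, 0.0, 0.0, -0.0, -0.16]
10 [-0.28, -1.96, 0.0, 0.0, 0.0, -0.18]
11 [-0.33, -2.15, 0.0, 0.0, 0.0, -0.19]
12 [-0.38, -2.34, 0.0, 0.0, 0.0, -0.21]
13 [-0.44, -2.52, 0.0, 0.0, -0.0, -0.23]
14 [-0.49, -2.71, 0.0, 0.0, 0.0, -0.24]
15 [-0.56, -2.9, 0.0, 0.0, 0.0, -0.26]
16 [-0.62, -3.08, 0.0, 0.0, 0.0, -0.28]
17 [-0.69, -3.27, 0.0, 0.0, 0.0, -0.3]
18 [-0.76, -3.45, 0.0, 0.0, 0.0, -0.31]
19 [-0.83, -3.63, 0.0, 0.0, 0.0, -0.33]
20 [-0.91, -3.81, 0.0, 0.0, 0.0, -0.35]
21 [-0.99, -3.99, 0.0, 0.0, 0.0, -0.37]
```

Request:
{"method": "play_rows", "body": {"motion": [[0, -0.12, 0, 0, 0, -0.01], [-0.01, -0.22, 0, 0, 0, -0.02], [-0.02, -0.3, 0, 0, 0, -0.027], [-0.02, -0.41, 0, 0, 0, -0.035], [-0.03, -0.5, 0, 0, 0, -0.043], [-0.04, -0.61, 0, 0, 0, -0.052], [-0.06, -0.7, 0, 0, 0, -0.06], [-0.07, -0.8, 0, 0, 0, -0.07], [-0.08, -0.9, 0, 0, 0, -0.078], [-0.1, -1.0, 0, 0, 0, -0.087]]}}

```text
time: 8.78
tcp_pos: [0.495, -0.0308, 0.1538]
ee_rot: [[0.099, 0.047, 0.994], [-0.9, -0.421, 0.11], [0.424, -0.906, 0.0]]
wrist_force: [1.5, 0.0, -2.1]
width: 0.324
```

```bash
python3 look.py
```

```text
t 8.7833 p [ 0.495  -0.0308  0.1538] zhead 6.3 ydown [ 0.047 -0.421 -0.906] F [ 1.5  0.  -2.1] w 0.324 j [-51.  19.  40. 119.  17.  50. -17.]
lip [0.4842 0.0671 0.1   ] tilt 25.1
[([281.0, 204.0], 678), ([278.0, 265.0], 1868)]
```

Request:
{"method": "play_rows", "body": {"motion": [[0, 0, 0, 0, 0, 0], [-0.01, -0.12, 0, 0, 0, -0.01], [-0.01, -0.22, 0, 0, 0, -0.02], [-0.02, -0.3, 0, 0, 0, -0.027], [-0.02, -0.41, 0, 0, 0, -0.035], [-0.02, -0.41, 0, 0, 0, -0.035], [-0.02, -0.41, 0, 0, 0, -0.035], [-0.02, -0.41, 0, 0, 0, -0.035]]}}

```text
time: 9.5
tcp_pos: [0.4948, -0.0289, 0.1574]
ee_rot: [[0.098, 0.05, 0.994], [-0.885, -0.452, 0.11], [0.455, -0.891, -0.0]]
wrist_force: [-0.8, -0.0, -1.0]
width: 0.326
```

```bash
python3 look.py; python3 - <<'E'
import numpy as np, cv2
cv2.imwrite('pics/tilt27.png',np.load('wrist.npz')['color'][:320,150:420])
E
```

```text
t 9.5 p [ 0.4948 -0.0289  0.1574] zhead 6.3 ydown [ 0.05  -0.452 -0.891] F [-0.8 -0.  -1. ] w 0.326 j [-52.  19.  41. 119.  19.  51. -19.]
lip [0.4842 0.067  0.1002] tilt 27.0
[([282.0, 184.0], 687), ([278.0, 247.0], 1888)]
```

Request:
{"method": "play_rows", "body": {"motion": [[0, 0, 0, 0, 0, 0], [0, 0, 0, 0, 0, 0], [0, 0, 0, 0, 0, 0], [0, 0, 0, 0, 0, 0], [0, 0, 0, 0, 0, 0], [0, 0, 0, 0, 0, 0]]}}

```text
time: 10.05
tcp_pos: [0.4949, -0.029, 0.1574]
ee_rot: [[0.098, 0.05, 0.994], [-0.885, -0.452, 0.11], [0.455, -0.891, 0.0]]
wrist_force: [0.5, 0.8, -1.5]
width: 0.325
```

```bash
python3 look.py
```

```text
t 10.05 p [ 0.4949 -0.029   0.1574] zhead 6.3 ydown [ 0.05  -0.452 -0.891] F [ 0.5  0.8 -1.5] w 0.325 j [-52.  19.  41. 119.  19.  51. -19.]
lip [0.4843 0.067  0.1002] tilt 27.0
[([283.0, 137.0], 706), ([279.0, 204.0], 1999)]
```

Sliding steadily and slowly, so I'll hold this tilt.

Request:
{"method": "play_rows", "body": {"motion": [[0, 0, 0, 0, 0, 0], [0, 0, 0, 0, 0, 0], [0, 0, 0, 0, 0, 0], [0, 0, 0, 0, 0, 0], [0, 0, 0, 0, 0, 0], [0, 0, 0, 0, 0, 0], [0, 0, 0, 0, 0, 0], [0, 0, 0, 0, 0, 0], [0, 0, 0, 0, 0, 0], [0, 0, 0, 0, 0, 0]]}}

```text
time: 10.93
tcp_pos: [0.4948, -0.0289, 0.1574]
ee_rot: [[0.098, 0.05, 0.994], [-0.885, -0.452, 0.11], [0.455, -0.891, 0.0]]
wrist_force: [-0.5, -0.2, -0.5]
width: 0.331
```

```bash
python3 look.py
```

```text
t 10.9333 p [ 0.4948 -0.0289  0.1574] zhead 6.3 ydown [ 0.05  -0.452 -0.891] F [-0.5 -0.2 -0.5] w 0.331 j [-52.  19.  41. 119.  19.  51. -19.]
lip [0.4842 0.0671 0.1002] tilt 27.0
[([279.0, 27.0], 861), ([281.0, 65.0], 820), ([287.0, 108.0], 742)]
```

Request:
{"method": "play_rows", "body": {"motion": [[0, 0, 0, 0, 0, 0], [0, 0, 0, 0, 0, 0], [0, 0, 0, 0, 0, 0], [0, 0, 0, 0, 0, 0], [0, 0, 0, 0, 0, 0], [0, 0, 0, 0, 0, 0], [0, 0, 0, 0, 0, 0], [0, 0, 0, 0, 0, 0]]}}

```text
time: 11.65
tcp_pos: [0.4948, -0.029, 0.1574]
ee_rot: [[0.098, 0.05, 0.994], [-0.885, -0.452, 0.11], [0.455, -0.891, 0.0]]
wrist_force: [0.0, 0.2, -0.8]
width: 0.33
```

```bash
python3 look.py; python3 - <<'E'
from h import *
w=dict(np.load('wrist.npz')); s=grab('scene'); im=np.hstack([w['color'][:300,150:450],cv2.resize(s['color'][165:255,210:330],(400,300),interpolation=cv2.INTER_CUBIC)]); cv2.imwrite('pics/poured.png',im)
E
```

```text
t 11.65 p [ 0.4948 -0.029   0.1574] zhead 6.3 ydown [ 0.05  -0.452 -0.891] F [ 0.   0.2 -0.8] w 0.33 j [-52.  19.  41. 119.  19.  51. -19.]
lip [0.4842 0.067  0.1002] tilt 27.0
[([308.0, 1.0], 46)]
```

View pics/poured.png

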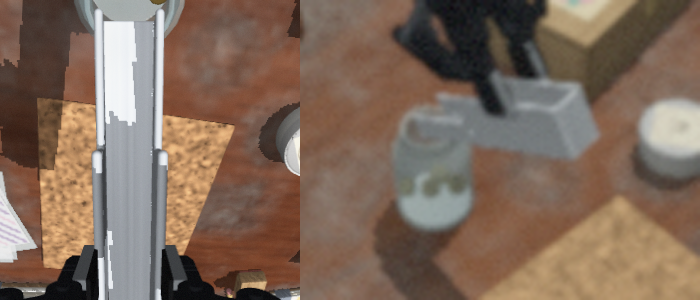

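The scoop is empty, with beads visible inside the upright jar at (405–460,185). Now I'll lift off, level the scoop and return it to the mat.

```bash
python3 - <<'E'
from h import *
s=r.observe(); print(row(np.array(s['tcp_pos'])+[0,0,.06],np.array(s['ee_rot']))); print(row([.4857,-.165,.12],Rdown(6.4)))
E
```

```text
[2.728, -5.344, 0.0, 0.0, 0.0, 0.0]
[10.259, 9.431, -2.401, 0.0, -0.002, 0.472]
```

Request:
{"method": "play_rows", "body": {"motion": [[0.9, -1.8, 0, 0, 0, 0], [1.8, -3.6, 0, 0, 0, 0], [2.7, -5.3, 0, 0, 0, 0], [4.5, -3.8, -0.6, 0, 0, 0.1], [6, -0.5, -1.2, 0, 0, 0.2], [8, 3, -1.8, 0, 0, 0.3], [9.5, 6, -2.2, 0, 0, 0.4], [10.2, 9, -2.4, 0, 0, 0.47], [10.2, 9.4, -2.4, 0, 0, 0.472], [10.2, 9.4, -2.4, 0, 0, 0.472]]}}

```text
time: 12.58
tcp_pos: [0.4826, -0.1708, 0.118]
ee_rot: [[0.099, -0.004, 0.995], [-0.995, -0.002, 0.099], [0.001, -1.0, -0.004]]
wrist_force: [-0.1, -0.0, -0.9]
width: 0.329
```

```bash
python3 - <<'E'
from h import *
st(); print(row([.4857,-.1705,.0145],Rdown(6.4)))
e=grab('top'); W=cloud(e)
for lo,hi in((.085,.105),(.02,.085)):
    c=W[(W[...,2]>lo)&(W[...,2]<hi)&(np.hypot(W[...,0]-.483,W[...,1]-.073)<.045)]; print(len(c),cv2.minEnclosingCircle((c[:,:2]*1000).astype(np.float32)) if len(c) else '')
cv2.imwrite('pics/jar.png',cv2.resize(e['color'][213:253,225:265],(320,320),interpolation=cv2.INTER_CUBIC))
E
```

```text
t 12.5833 p [ 0.4826 -0.1708  0.118 ] zhead 5.67 ydown [-0.004 -0.002 -1.   ] F [-0.1 -0.  -0.9] w 0.329 j [-15.  20.  37. 117. -16.  48.  37.]
[-0.015, 10.353, 0.356, 0.004, -0.013, 0.001]
84 ((484.8313293457031, 73.49861145019531), 22.58597183227539)
302 ((484.8087158203125, 73.59762573242188), 32.04606246948242)
```

View pics/jar.png

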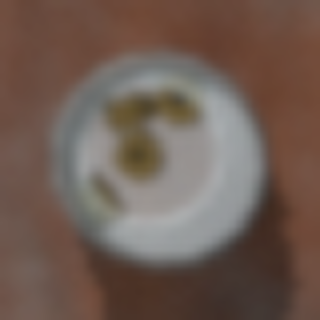

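All four beads are in the jar, at (128,110), (178,103), (137,155) and (105,195), and the jar hasn't moved. I'll lower the scoop.

Request:
{"method": "play_rows", "body": {"motion": [[0, 1.5, 0, 0, 0, 0], [0, 4, 0, 0, 0, 0], [0, 6.5, 0, 0, 0, 0], [0, 8, 0, 0, 0, 0], [0, 8.7, 0, 0, 0, 0], [0, 8.7, 0, 0, 0, 0], [0, 8.7, 0, 0, 0, 0]]}}

```text
time: 13.22
tcp_pos: [0.4865, -0.1636, 0.0336]
ee_rot: [[0.112, 0.001, 0.994], [-0.994, -0.0, 0.112], [0.0, -1.0, 0.001]]
wrist_force: [0.2, -1.3, -1.4]
width: 0.326
```

```bash
python3 - <<'E'
from h import *
st(); print(row([.4857,-.1705,.0145],Rdown(6.4)))
E
```

```text
t 13.2167 p [ 0.4865 -0.1636  0.0336] zhead 6.41 ydown [ 0.001 -0.    -1.   ] F [ 0.2 -1.3 -1.4] w 0.326 j [-11.  28.  31. 120. -24.  38.  43.]
[0.68, 1.913, -0.154, -0.001, 0.0, 0.0]
```

Request:
{"method": "play_rows", "body": {"motion": [[0.2, 0.6, -0.1, 0, 0, 0], [0.5, 1.2, -0.1, 0, 0, 0], [0.5, 1.6, -0.1, 0, 0, 0], [0.5, 1.8, -0.1, 0, 0, 0], [0.5, 1.9, -0.1, 0, 0, 0], [0.5, 1.9, -0.1, 0, 0, 0], [0.5, 1.9, -0.1, 0, 0, 0]]}}

```text
time: 13.8
tcp_pos: [0.485, -0.1696, 0.0143]
ee_rot: [[0.109, -0.0, 0.994], [-0.994, 0.0, 0.109], [-0.0, -1.0, -0.0]]
wrist_force: [-2.3, -0.1, 3.0]
width: 0.329
```

```bash
python3 - <<'E'
from h import *
st()
E
```

```text
t 13.8 p [ 0.485  -0.1696  0.0143] zhead 6.28 ydown [-0.  0. -1.] F [-2.3 -0.1  3. ] w 0.329 j [ -9.  30.  30. 120. -25.  36.  45.]
```

Request:
{"method": "play_rows", "body": {"motion": [[0, 0, 0, 0, 0, 0], [0, 0, 0, 0, 0, 0], [0, 0, 0, 0, 0, 0], [0, 0, 0, 0, 0, 0], [0, 0, 0, 0, 0, 0], [0, 0, 0, 0, 0, 0]], "fingers": 5.5}}

```text
time: 14.3
tcp_pos: [0.4852, -0.1694, 0.014]
ee_rot: [[0.11, 0.0, 0.994], [-0.994, 0.0, 0.11], [-0.0, -1.0, 0.0]]
wrist_force: [-0.0, 0.0, -0.1]
width: 0.643
```

Request:
{"method": "play_rows", "body": {"motion": [[0, -2, 0, 0, 0, 0], [0, -5, 0, 0, 0, 0], [0, -9, 0, 0, 0, 0], [0, -13, 0, 0, 0, 0], [0, -17, 0, 0, 0, 0], [0, -21, 0, 0, 0, 0], [0, -22, 0, 0, 0, 0], [0, -22, 0, 0, 0, 0]]}}

```text
time: 14.97
tcp_pos: [0.4874, -0.1702, 0.2375]
ee_rot: [[0.11, 0.008, 0.994], [-0.994, -0.0, 0.11], [0.001, -1.0, 0.008]]
wrist_force: [0.3, -0.8, -1.1]
width: 0.643
```

```bash
python3 - <<'E'
from h import *
st(); d=grab('wrist'); W=cloud(d); t=grab('top'); T=cloud(t)
c=W[(W[...,2]>.033)&(W[...,2]<.06)&(np.hypot(W[...,0]-.4855,W[...,1]+.168)<.07)]
print(len(c),cv2.minAreaRect((c[:,:2]*1000).astype(np.float32)),np.percentile(c[:,2],[5,50,95]))
c=T[(T[...,2]>.085)&(T[...,2]<.13)&(np.hypot(T[...,0]-.508,T[...,1]-.338)<.07)]
rc=cv2.minAreaRect((c[:,:2]*1000).astype(np.float32)); print('sign',rc)
print(row([.50,.20,.22],Rdown(3.8)),row([.5075,.338,.20],Rdown(3.8)))
E
```

```text
t 14.9667 p [ 0.4874 -0.1702  0.2375] zhead 6.31 ydown [ 0.008 -0.    -1.   ] F [ 0.3 -0.8 -1.1] w 0.643 j [-20.  12.  41. 109.  -9.  62.  31.]
822 ((484.4825134277344, -167.3695068359375), (31.403474807739258, 101.27623748779297), 6.379786014556885) [0.04199088 0.04508108 0.04653558]
sign ((509.3529052734375, 338.1368103027344), (12.004213333129883, 91.53032684326172), 4.1291890144348145)
[-36.507, 1.378, 5.577, 0.0, 0.044, -0.001] [-50.139, 3.389, 7.843, 0.0, 0.044, -0.001]
```

The scoop is flat on the mat again at (0.4845, -0.167), 6.4°. Next is the sign: grip its top edge and turn it anticlockwise.

Request:
{"method": "play_rows", "body": {"motion": [[-50.1, 3, 7.8, 0, 0.04, 0], [-50.1, 3, 7.8, 0, 0.04, 0], [-50.1, 3, 7.8, 0, 0.04, 0], [-50.1, 3, 7.8, 0, 0.04, 0], [-50.1, 3, 7.8, 0, 0.04, 0], [-50.1, 3, 7.8, 0, 0.04, 0], [-50.1, 3, 7.8, 0, 0.04, 0], [-50.1, 3, 7.8, 0, 0.04, 0], [-50.1, 3, 7.8, 0, 0.04, 0], [-50.1, 3, 7.8, 0, 0.04, 0]]}}

```text
time: 15.9
tcp_pos: [0.502, 0.2475, 0.2067]
ee_rot: [[0.07, -0.004, 0.998], [-0.998, -0.002, 0.07], [0.002, -1.0, -0.004]]
wrist_force: [0.3, -0.7, 0.0]
width: 0.642
```

```bash
python3 - <<'E'
from h import *
st(); print(row([.508,.338,.20],Rdown(4)))
E
```

```text
t 15.9 p [0.502  0.2475 0.2067] zhead 4.01 ydown [-0.004 -0.002 -1.   ] F [ 0.3 -0.7  0. ] w 0.642 j [-52.  17.  27. 105.  -9.  60. -18.]
[-8.991, 0.645, 1.236, 0.004, 0.0, 0.002]
```

Request:
{"method": "play_rows", "body": {"motion": [[-4, 0.5, 0.6, 0, 0, 0], [-7.5, 0.5, 1.1, 0, 0, 0], [-7.5, 0.5, 1.1, 0, 0, 0], [-7.5, 0.5, 1.1, 0, 0, 0], [-7.5, 0.5, 1.1, 0, 0, 0]]}}

```text
time: 16.32
tcp_pos: [0.5086, 0.3203, 0.2021]
ee_rot: [[0.069, -0.003, 0.998], [-0.998, -0.003, 0.069], [0.003, -1.0, -0.003]]
wrist_force: [-0.3, -1.3, -0.4]
width: 0.642
```

```bash
python3 - <<'E'
from h import *
st(); d=grab('wrist'); W=cloud(d)
c=W[(W[...,2]>.095)&(W[...,2]<.115)&(np.hypot(W[...,0]-.508,W[...,1]-.338)<.07)]
if len(c): print(len(c),cv2.minAreaRect((c[:,:2]*1000).astype(np.float32)),np.percentile(c[:,2],[5,50,95]))
print(row([.508,.338,.084],Rdown(4)))
E
```

```text
t 16.3167 p [0.5086 0.3203 0.2021] zhead 3.98 ydown [-0.003 -0.003 -1.   ] F [-0.3 -1.3 -0.4] w 0.642 j [-56.  21.  26. 100. -10.  61. -23.]
1389 ((509.6156921386719, 338.0961608886719), (12.54112434387207, 88.4387435913086), 4.356194496154785) [0.1035518  0.10529545 0.10647093]
[-1.873, 11.875, 0.049, 0.002, -0.002, 0.002]
```

Request:
{"method": "play_rows", "body": {"motion": [[-1.8, 2, 0.1, 0, 0, 0], [-1.8, 5, 0.1, 0, 0, 0], [-1.8, 8, 0.1, 0, 0, 0], [-1.8, 10, 0.1, 0, 0, 0], [-1.8, 11, 0.1, 0, 0, 0], [-1.8, 11.7, 0.1, 0, 0, 0], [-1.8, 11.7, 0.1, 0, 0, 0], [-1.8, 11.7, 0.1, 0, 0, 0]], "fingers": 5}}

```text
time: 17.03
tcp_pos: [0.51, 0.3394, 0.0884]
ee_rot: [[0.069, 0.001, 0.998], [-0.998, 0.001, 0.069], [-0.001, -1.0, 0.001]]
wrist_force: [-0.1, -0.1, 1.0]
width: 0.584
```

```bash
python3 - <<'E'
from h import *
st(); print(row([.509,.338,.084],Rdown(4.2)))
E
```

```text
t 17.0333 p [0.51   0.3394 0.0884] zhead 3.95 ydown [ 0.001  0.001 -1.   ] F [-0.1 -0.1  1. ] w 0.584 j [-54.  29.  23. 104. -15.  49. -21.]
[0.133, 0.435, -0.112, -0.001, -0.004, -0.001]
```

Close lightly at a low force.

Request:
{"method": "play_rows", "body": {"motion": [[0.13, 0.4, -0.1, 0, 0, 0], [0.13, 0.4, -0.1, 0, 0, 0], [0.13, 0.4, -0.1, 0, 0, 0], [0.13, 0.4, -0.1, 0, 0, 0], [0.13, 0.4, -0.1, 0, 0, 0], [0.13, 0.4, -0.1, 0, 0, 0], [0.13, 0.4, -0.1, 0, 0, 0], [0.13, 0.4, -0.1, 0, 0, 0], [0.13, 0.4, -0.1, 0, 0, 0]], "fingers": 0.6, "force": 20}}

```text
time: 17.78
tcp_pos: [0.5086, 0.3386, 0.084]
ee_rot: [[0.07, 0.001, 0.998], [-0.998, 0.001, 0.07], [-0.001, -1.0, 0.001]]
wrist_force: [-0.4, -1.0, 5.3]
width: 0.07
```

```bash
python3 - <<'E'
from h import *
st(); print(r.observe()['joints'], r.observe()['ft_torque'])
E
```

```text
t 17.7833 p [0.5086 0.3386 0.084 ] zhead 4.01 ydown [ 0.001  0.001 -1.   ] F [-0.4 -1.   5.3] w 0.07 j [-54.  30.  23. 105. -15.  48. -20.]
[-54.23853628  29.66400685  22.65913018 104.8295845  -14.80054458
  48.35037009 -20.34033404] [-0.08126667  0.18190737  0.017767  ]
```

Request:
{"method": "play_rows", "body": {"motion": [[0, 0, 0, 0, 0, 0], [0, 0, 0, 0, 0, 0], [0, 0, 0, 0, 0, 0]], "fingers": 0.2}}

```text
time: 18.03
tcp_pos: [0.5087, 0.3386, 0.0839]
ee_rot: [[0.07, 0.001, 0.998], [-0.998, 0.001, 0.07], [-0.001, -1.0, 0.001]]
wrist_force: [-0.1, 0.2, 6.2]
width: 0.025
```

```bash
python3 - <<'E'
from h import *
d=grab('wrist'); s=grab('scene'); W=cloud(s)
im=np.hstack([d['color'][150:400,130:430],cv2.resize(s['color'][115:205,140:248],(300,250),interpolation=cv2.INTER_CUBIC)]); cv2.imwrite('pics/sign.png',cv2.resize(im,(800,333)))
D=cloud(d); c=D[(D[...,2]>.095)&(D[...,2]<.115)&(np.hypot(D[...,0]-.508,D[...,1]-.338)<.07)]
if len(c): print(len(c),c.min(0),c.max(0))
E
```

```text
2435 [0.49500915 0.29242931 0.09513507] [0.52149488 0.38280109 0.11499958]
```

View pics/sign.png

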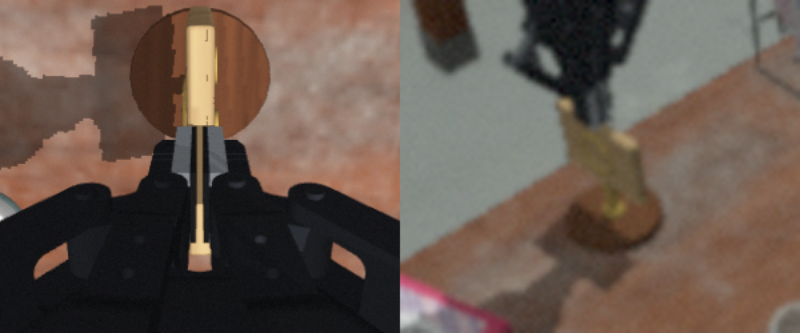

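The pads straddle the tile's top edge, in the wrist view at (200,150). I'll turn anticlockwise with a light cage grip.

Request:
{"method": "play_rows", "body": {"motion": [[0, 0, 0, 0, -0.03, 0], [0, 0, 0, 0, -0.1, 0], [0, 0, 0, 0, -0.18, 0], [0, 0, 0, 0, -0.27, 0], [0, 0, 0, 0, -0.36, 0], [0, 0, 0, 0, -0.45, 0], [0, 0, 0, 0, -0.54, 0], [0, 0, 0, 0, -0.63, 0], [0, 0, 0, 0, -0.7, 0], [0, 0, 0, 0, -0.75, 0]], "fingers": 0.8}}

```text
time: 18.97
tcp_pos: [0.5087, 0.3387, 0.084]
ee_rot: [[0.733, 0.001, 0.68], [-0.68, 0.001, 0.733], [-0.0, -1.0, 0.001]]
wrist_force: [0.2, -0.0, 5.0]
width: 0.093
```

```bash
cat > sg.py <<'E'
from h import *
st(); print('j7',r.observe()['joints'][6],'mom',np.round(r.observe()['ft_torque'],2))
for n in ('wrist','scene','top'):
    D=cloud(grab(n)); c=D[(D[...,2]>.095)&(D[...,2]<.109)&(np.hypot(D[...,0]-.509,D[...,1]-.338)<.055)]
    if n=='scene': c=D[(D[...,2]>.06)&(D[...,2]<.075)&(np.hypot(D[...,0]-.509,D[...,1]-.338)<.05)]
    if len(c)>20:
        q=(c[:,:2]-[.509,.338]); w,v=np.linalg.eigh(q.T@q); a=v[:,1]; print(n,len(c),'tile normal heading',round(np.degrees(np.arctan2(a[1],a[0]))%180-90,1),'ctr',c[:,:2].mean(0).round(4))
E
python3 sg.py
```

```text
t 18.9667 p [0.5087 0.3387 0.084 ] zhead 47.15 ydown [ 0.001  0.001 -1.   ] F [ 0.2 -0.   5. ] w 0.093 j [-46.  29.  12. 104.  -7.  48.  16.]
j7 16.217888358054537 mom [-0.06  0.12 -0.05]
wrist 2498 tile normal heading 14.8 ctr [0.5035 0.3581]
scene 91 tile normal heading 10.8 ctr [0.5041 0.333 ]
top 71 tile normal heading 14.2 ctr [0.5159 0.3121]
```

```bash
cat > sg.py <<'E'
from h import *
st(); print('j7',r.observe()['joints'][6])
for n in ('wrist','scene','top'):
    d=grab(n); D=cloud(d); q=D[...,:2]-[.509,.338]; rr=np.hypot(q[...,0],q[...,1])
    for zl,zh in ((.1,.109),(.055,.075)):
        m=(D[...,2]>zl)&(D[...,2]<zh)&(rr>.022)&(rr<.047); c=q[m]; h=cv2.cvtColor(d['color'],cv2.COLOR_BGR2HSV)[m]
        ok=h[:,2]>70; c=c[ok]
        if len(c)<8: continue
        hist=np.histogram(np.degrees(np.arctan2(c[:,1],c[:,0]))%360,bins=np.arange(0,361,20))[0]; print(n,zl,len(c),{int(20*i):int(x) for i,x in enumerate(hist) if x>3})
E
python3 sg.py
```

```text
t 19.1167 p [0.5087 0.3387 0.084 ] zhead 46.99 ydown [ 0.001  0.001 -1.   ] F [ 0.4 -0.5  5.1] w 0.093 j [-46.  29.  12. 104.  -8.  48.  16.]
j7 16.07752566486321
wrist 0.1 1156 {80: 301, 100: 855}
wrist 0.055 283 {80: 4, 100: 276}
scene 0.1 52 {100: 21, 260: 17, 280: 11}
scene 0.055 68 {100: 27, 260: 33, 280: 6}
top 0.1 45 {260: 10, 280: 35}
```

```bash
python3 - <<'E'
from h import *
d=grab('wrist'); s=grab('scene'); t=grab('top')
f=lambda a:cv2.resize(a,(400,300),interpolation=cv2.INTER_CUBIC)
im=np.vstack([np.hstack([f(d['color'][100:400,80:480]),f(s['color'][115:205,140:260])]),np.hstack([f(t['color'][175:265,80:200]),f(d['color'][150:300,180:380])])]); cv2.imwrite('pics/sign2.png',im)
E
```

```text
(no output)
```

View pics/sign2.png

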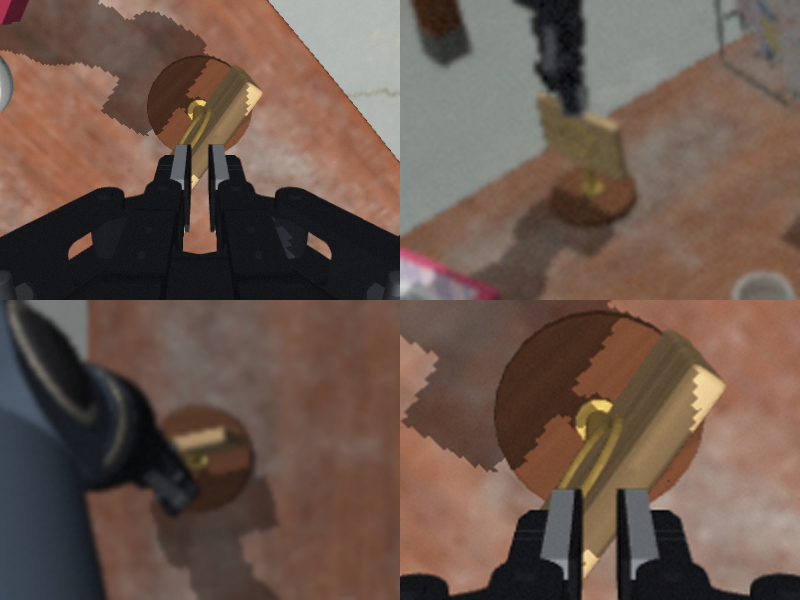

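```bash
python3 - <<'E'
from h import *
d=dict(np.load('wrist.npz')); D=cloud(d); s=r.observe(); R=np.array(s['ee_rot']); p=np.array(s['tcp_pos'])
for v in range(236,345,12):
    print(v,[(u,(( D[v,u]-p)@R*1000).round(0).tolist(), D[v,u,2].round(3)) for u in (256,264,276,286,299,306)])
print('tcp px',px(d,[p]), 'tile ends px',px(d,[[.509,.338,.106]]))
t=dict(np.load('top.npz')); print(px(t,[p,[.509,.338,.106],[.509,.338,.012]]))
s=dict(np.load('scene.npz')); print(px(s,[p,[.509,.338,.106],[.509,.338,.012]]))
E
```

```text
236 [(256, [22.0, 72.0, -18.0], np.float64(0.012)), (264, [4.0, 23.0, -10.0], np.float64(0.061)), (276, [-8.0, -10.0, -2.0], np.float64(0.094)), (286, [-13.0, -21.0, 3.0], np.float64(0.105)), (299, [-13.0, -21.0, 9.0], np.float64(0.105)), (306, [-13.0, -22.0, 12.0], np.float64(0.106))]
248 [(256, [-11.0, -31.0, -11.0], np.float64(0.115)), (264, [-10.0, -31.0, -7.0], np.float64(0.114)), (276, [-5.0, -18.0, -2.0], np.float64(0.102)), (286, [-7.0, -21.0, 3.0], np.float64(0.105)), (299, [-10.0, -30.0, 8.0], np.float64(0.114)), (306, [31.0, 71.0, 20.0], np.float64(0.013))]
260 [(256, [-10.0, -43.0, -10.0], np.float64(0.127)), (264, [-10.0, -42.0, -7.0], np.float64(0.126)), (276, [-1.0, -21.0, -2.0], np.float64(0.105)), (286, [-1.0, -21.0, 3.0], np.float64(0.105)), (299, [-11.0, -43.0, 7.0], np.float64(0.127)), (306, [-6.0, -34.0, 11.0], np.float64(0.118))]
272 [(256, [-10.0, -52.0, -9.0], np.float64(0.136)), (264, [-10.0, -53.0, -6.0], np.float64(0.137)), (276, [6.0, -22.0, -2.0], np.float64(0.106)), (286, [58.0, 83.0, 5.0], np.float64(0.001)), (299, [-10.0, -53.0, 7.0], np.float64(0.137)
[... 1299 characters left out ...]
 -3.0], np.float64(0.0)), (286, [117.0, 84.0, 5.0], np.float64(-0.0)), (299, [4.0, -69.0, 6.0], np.float64(0.153)), (306, [-15.0, -96.0, 6.0], np.float64(0.18))]
344 [(256, [-5.0, -88.0, -7.0], np.float64(0.172)), (264, [130.0, 84.0, -14.0], np.float64(-0.0)), (276, [130.0, 85.0, -4.0], np.float64(-0.001)), (286, [129.0, 84.0, 5.0], np.float64(0.0)), (299, [8.0, -71.0, 6.0], np.float64(0.155)), (306, [-12.0, -97.0, 6.0], np.float64(0.181))]
tcp px [[280.23640696 244.39257385]] tile ends px [[279.7635496  263.18314958]]
[[130.69254798 220.18222823]
 [128.25509876 219.29127994]
 [139.33724271 222.31612387]]
[[193.98048063 153.65705698]
 [193.06251294 147.84927637]
 [197.84358591 171.88156289]]
```

The picture shows the shut pads sitting on the tile's top edge rather than around it. Depth puts the pad ends at z ≈ 0.11, about 25 mm behind the reported TCP. The tile only turned about 8° by friction. I'll raise, open, re-measure and go lower.

Request:
{"method": "play_rows", "body": {"motion": [[0, -2, 0, 0, 0, 0], [0, -5, 0, 0, 0, 0], [0, -7, 0, 0, 0.12, 0], [0, -7, 0, 0, 0.24, 0], [0, -7, 0, 0, 0.36, 0], [0, -7, 0, 0, 0.48, 0], [0, -7, 0, 0, 0.6, 0], [0, -7, 0, 0, 0.6, 0]], "fingers": 4}}

```text
time: 20.08
tcp_pos: [0.5076, 0.3381, 0.1526]
ee_rot: [[0.217, -0.001, 0.976], [-0.976, -0.001, 0.217], [0.001, -1.0, -0.001]]
wrist_force: [0.1, -0.4, -0.3]
width: 0.469
```

```bash
python3 - <<'E'
from h import *
st(); d=grab('wrist'); D=cloud(d); t=grab('top'); T=cloud(t); s=r.observe(); R=np.array(s['ee_rot']); p=np.array(s['tcp_pos'])
for n,W in (('w',D),('t',T)):
    c=W[(W[...,2]>.097)&(W[...,2]<.112)&(np.hypot(W[...,0]-.509,W[...,1]-.338)<.055)]
    if len(c)>20: print(n,len(c),cv2.minAreaRect((c[:,:2]*1000).astype(np.float32)))
L=(D-p)@R*1000; m=(L[...,0]>-20)&(L[...,0]<25)&(abs(L[...,2])<45)&(L[...,1]>-60)&(L[...,1]<15); q=L[m]; print(len(q),'pad y max',np.percentile(q[:,1],[50,95,99,100]) if len(q) else '')
print(row([.509,.338,.154],Rdown(12)))
E
```

```text
t 20.0833 p [0.5076 0.3381 0.1526] zhead 12.51 ydown [-0.001 -0.001 -1.   ] F [ 0.1 -0.4 -0.3] w 0.469 j [-53.  25.  21. 102. -10.  56. -16.]
w 1928 ((509.1253967285156, 338.0028076171875), (9.985544204711914, 89.71897888183594), 12.938188552856445)
t 148 ((512.3350219726562, 329.78436279296875), (10.847460746765137, 70.6453857421875), 12.887322425842285)
3207 pad y max [-45.4447605  -28.23607319 -24.5049152  -22.57143779]
[0.053, -0.126, 0.119, 0.001, 0.014, 0.001]
```

Request:
{"method": "play_rows", "body": {"motion": [[0, 1.5, 0.1, 0, -0.007, 0], [0, 4, 0.13, 0, -0.007, 0], [0, 6.5, 0.13, 0, -0.007, 0], [0, 8.2, 0.13, 0, -0.007, 0], [0, 9.2, 0.13, 0, -0.007, 0], [0, 9.2, 0.13, 0, -0.007, 0], [0, 9.2, 0.13, 0, -0.007, 0]]}}

```text
time: 20.77
tcp_pos: [0.5097, 0.3386, 0.0614]
ee_rot: [[0.226, -0.0, 0.974], [-0.974, -0.0, 0.226], [0.0, -1.0, -0.0]]
wrist_force: [0.5, 0.8, 0.5]
width: 0.464
```

Request:
{"method": "play_rows", "body": {"motion": [[0, 0, 0, 0, 0, 0], [0, 0, 0, 0, 0, 0], [0, 0, 0, 0, 0, 0], [0, 0, 0, 0, 0, 0], [0, 0, 0, 0, 0, 0], [0, 0, 0, 0, 0, 0], [0, 0, 0, 0, 0, 0]], "fingers": 0.4, "force": 20}}

```text
time: 21.35
tcp_pos: [0.5091, 0.3389, 0.0629]
ee_rot: [[0.225, -0.001, 0.974], [-0.974, 0.001, 0.225], [-0.001, -1.0, -0.0]]
wrist_force: [-2.4, -1.3, 5.1]
width: 0.112
```

Gripped: the reading of 9.6 mm matches the 10 mm tile. Turning anticlockwise.

Request:
{"method": "play_rows", "body": {"motion": [[0, 0, 0, 0, -0.05, 0], [0, 0, 0, 0, -0.14, 0], [0, 0, 0, 0, -0.24, 0], [0, 0, 0, 0, -0.35, 0], [0, 0, 0, 0, -0.46, 0], [0, 0, 0, 0, -0.57, 0], [0, 0, 0, 0, -0.68, 0], [0, 0, 0, 0, -0.79, 0], [0, 0, 0, 0, -0.9, 0], [0, 0, 0, 0, -1.0, 0]]}}

```text
time: 22.18
tcp_pos: [0.5087, 0.3386, 0.0629]
ee_rot: [[0.943, -0.001, 0.332], [-0.332, 0.0, 0.943], [-0.001, -1.0, -0.0]]
wrist_force: [-4.4, -2.1, 6.4]
width: 0.11
```

```bash
python3 sg.py
```

```text
t 22.1833 p [0.5087 0.3386 0.0629] zhead 70.61 ydown [-0.001  0.    -1.   ] F [-4.4 -2.1  6.4] w 0.11 j [-40.  30.   3. 105.  -2.  46.  35.]
j7 35.20545522462922
wrist 0.1 2049 {140: 662, 160: 845, 320: 281, 340: 261}
wrist 0.055 129 {140: 74, 160: 55}
scene 0.1 56 {140: 4, 160: 29, 320: 15, 340: 8}
scene 0.055 85 {160: 46, 320: 38}
top 0.1 82 {140: 23, 160: 14, 320: 19, 340: 26}
```

Request:
{"method": "play_rows", "body": {"motion": [[0, 0, 0, 0, -0.1, 0], [0, 0, 0, 0, -0.2, 0], [0, 0, 0, 0, -0.3, 0], [0, 0, 0, 0, -0.4, 0], [0, 0, 0, 0, -0.5, 0], [0, 0, 0, 0, -0.6, 0], [0, 0, 0, 0, -0.7, 0], [0, 0, 0, 0, -0.8, 0], [0, 0, 0, 0, -0.9, 0], [0, 0, 0, 0, -1.0, 0]]}}

```text
time: 23.17
tcp_pos: [0.5088, 0.3381, 0.0628]
ee_rot: [[0.789, -0.001, -0.614], [0.614, -0.001, 0.789], [-0.001, -1.0, -0.0]]
wrist_force: [-4.1, -2.0, 6.0]
width: 0.114
```

```bash
python3 sg.py
```

```text
t 23.1667 p [0.5088 0.3381 0.0628] zhead 127.87 ydown [-0.001 -0.001 -1.   ] F [-4.1 -2.   6. ] w 0.114 j [-29.  30. -11. 104.   8.  46.  84.]
j7 83.54705120912956
wrist 0.1 2078 {20: 339, 40: 178, 200: 916, 220: 645}
wrist 0.055 124 {200: 90, 220: 34}
scene 0.1 23 {200: 11, 220: 12}
scene 0.055 27 {20: 6, 200: 11, 220: 10}
top 0.1 37 {200: 26, 220: 11}
```

Request:
{"method": "play_rows", "body": {"motion": [[0, 0, 0, 0, -0.1, 0], [0, 0, 0, 0, -0.2, 0], [0, 0, 0, 0, -0.3, 0], [0, 0, 0, 0, -0.4, 0], [0, 0, 0, 0, -0.48, 0], [0, 0, 0, 0, -0.54, 0], [0, 0, 0, 0, -0.58, 0], [0, 0, 0, 0, -0.6, 0]]}}

```text
time: 23.98
tcp_pos: [0.509, 0.3379, 0.0628]
ee_rot: [[0.308, -0.001, -0.951], [0.951, -0.001, 0.308], [-0.001, -1.0, 0.0]]
wrist_force: [-3.9, -2.7, 6.5]
width: 0.113
```

Request:
{"method": "play_rows", "body": {"motion": [[0, 0, 0, 0, -0.02, 0], [0, 0, 0, 0, -0.04, 0], [0, 0, 0, 0, -0.06, 0], [0, 0, 0, 0, -0.08, 0], [0, 0, 0, 0, -0.1, 0], [0, 0, 0, 0, -0.12, 0], [0, 0, 0, 0, -0.14, 0], [0, 0, 0, 0, -0.16, 0]]}}

```text
time: 24.65
tcp_pos: [0.5091, 0.3379, 0.0628]
ee_rot: [[0.154, -0.0, -0.988], [0.988, -0.002, 0.154], [-0.002, -1.0, 0.0]]
wrist_force: [-3.9, -2.7, 6.9]
width: 0.113
```

```bash
python3 sg.py; python3 - <<'E'
from h import *
print(np.round(r.observe()['ft_torque'],2))
E
```

```text
t 24.65 p [0.5091 0.3379 0.0628] zhead 171.17 ydown [-0.    -0.002 -1.   ] F [-3.9 -2.7  6.9] w 0.113 j [-22.  32. -22. 103.  15.  48. 120.]
j7 120.2748149460337
wrist 0.1 2066 {60: 225, 80: 283, 240: 634, 260: 924}
wrist 0.055 142 {240: 82, 260: 60}
scene 0.1 23 {240: 18, 260: 5}
scene 0.055 36 {80: 6, 240: 23, 260: 5}
top 0.1 34 {240: 12, 260: 22}
[-0.62  0.94  0.1 ]
```

Request:
{"method": "play_rows", "body": {"motion": [[0, 0, 0, 0, -0.02, 0], [0, 0, 0, 0, -0.04, 0], [0, 0, 0, 0, -0.06, 0], [0, 0, 0, 0, -0.08, 0], [0, 0, 0, 0, -0.08, 0]]}}

```text
time: 25.22
tcp_pos: [0.5091, 0.3379, 0.0628]
ee_rot: [[0.074, -0.0, -0.997], [0.997, -0.002, 0.074], [-0.002, -1.0, 0.0]]
wrist_force: [-3.2, -3.3, 6.8]
width: 0.111
```

```bash
cat > ang.py <<'E'
from h import *
st(); print('mom',np.round(r.observe()['ft_torque'],2),'j7',r.observe()['joints'][6])
D=cloud(grab('wrist')); q=D[...,:2]-[.509,.338]; rr=np.hypot(q[...,0],q[...,1])
c=D[(D[...,2]>.101)&(D[...,2]<.109)&(rr>.016)&(rr<.055)][:,:2]; print(len(c),cv2.minAreaRect((c*1000).astype(np.float32)))
q=c-np.median(c,0)*0-[.509,.338]; w,v=np.linalg.eigh(q.T@q); print('tile heading',np.degrees(np.arctan2(v[1,1],v[0,1]))%180+90)
E
python3 ang.py
```

```text
t 25.2167 p [0.5091 0.3379 0.0628] zhead 175.74 ydown [-0.    -0.002 -1.   ] F [-3.2 -3.3  6.8] w 0.111 j [-21.  32. -23. 103.  16.  48. 124.]
mom [-0.61  0.93  0.03] j7 124.15822597231727
2904 ((508.1431884765625, 332.6129150390625), (35.01789093017578, 78.69298553466797), 13.729010581970215)
tile heading 176.04280086784098
```

Request:
{"method": "play_rows", "body": {"motion": [[0, 0, 0, 0, -0.02, 0], [0, 0, 0, 0, -0.04, 0], [0, 0, 0, 0, -0.06, 0], [0, 0, 0, 0, -0.08, 0], [0, 0, 0, 0, -0.1, 0], [0, 0, 0, 0, -0.1, 0]]}}

```text
time: 25.77
tcp_pos: [0.5091, 0.3379, 0.0628]
ee_rot: [[-0.026, -0.0, -1.0], [1.0, -0.002, -0.026], [-0.002, -1.0, 0.0]]
wrist_force: [-3.6, -3.0, 7.1]
width: 0.11
```

```bash
python3 ang.py
```

```text
t 25.7667 p [0.5091 0.3379 0.0628] zhead -178.53 ydown [-0.    -0.002 -1.   ] F [-3.6 -3.   7.1] w 0.11 j [-20.  32. -24. 103.  17.  48. 129.]
mom [-0.58  0.87 -0.01] j7 129.02346672302232
2904 ((508.7072448730469, 332.6083984375), (35.1510009765625, 78.44396209716797), 19.69892120361328)
tile heading 181.7057436182203
```

Request:
{"method": "play_rows", "body": {"motion": [[0, 0, 0, 0, -0.02, 0], [0, 0, 0, 0, -0.04, 0], [0, 0, 0, 0, -0.06, 0], [0, 0, 0, 0, -0.08, 0], [0, 0, 0, 0, -0.08, 0], [0, 0, 0, 0, -0.08, 0]]}}

```text
time: 26.32
tcp_pos: [0.5092, 0.3379, 0.0629]
ee_rot: [[-0.1, -0.001, -0.995], [0.995, -0.001, -0.1], [-0.001, -1.0, 0.001]]
wrist_force: [-4.4, -2.6, 6.7]
width: 0.113
```

```bash
sed -i 's/^c=D.*$/m=(D[...,2]>.102)\&(D[...,2]<.108)\&(rr>.024)\&(rr<.05); c=D[m][:,:2]/; s/print(len(c),cv2.*$/pass/' ang.py; cat >> ang.py <<'E'
q=c-[.509,.338]; 
for sg in (1,-1):
    k=q[q[:,1]*sg>0]; k=k[abs(k[:,0])<.016]
    if len(k)>10: f=np.polyfit(k[:,1],k[:,0],1); print(sg,len(k),'slope heading',180-np.degrees(np.arctan(f[0])),'at centre',f[1],'mean ray',180-np.degrees(np.arctan2(k[:,0].mean()*sg,abs(k[:,1].mean()))))
E
python3 ang.py
```

```text
t 26.3167 p [0.5092 0.3379 0.0629] zhead -174.27 ydown [-0.001 -0.001 -1.   ] F [-4.4 -2.6  6.7] w 0.113 j [-19.  32. -25. 103.  18.  48. 133.]
mom [-0.47  0.84 -1.06] j7 132.7241951633127
tile heading 182.52597946288302
1 413 slope heading 181.4738187480914 at centre -0.0002901065387201871 mean ray 182.05276409577965
-1 1413 slope heading 181.68693198353114 at centre 0.0005748350225404266 mean ray 182.62645105643682
```

The wrist moment jumped to -1.06 N m with the tile at about 182°, so it has reached the stop. I'll ease off a little, then open and lift straight up.

Request:
{"method": "play_rows", "body": {"motion": [[0, 0, 0, 0, 0.01, 0], [0, 0, 0, 0, 0.025, 0], [0, 0, 0, 0, 0.025, 0]]}}

```text
time: 26.62
tcp_pos: [0.5092, 0.3379, 0.0629]
ee_rot: [[-0.076, -0.001, -0.997], [0.997, -0.001, -0.076], [-0.001, -1.0, 0.001]]
wrist_force: [-3.1, -2.3, 6.5]
width: 0.117
```

Request:
{"method": "play_rows", "body": {"motion": [[0, 0, 0, 0, 0, 0], [0, 0, 0, 0, 0, 0], [0, 0, 0, 0, 0, 0], [0, 0, 0, 0, 0, 0], [0, 0, 0, 0, 0, 0], [0, 0, 0, 0, 0, 0]], "fingers": 4}}

```text
time: 27.12
tcp_pos: [0.5096, 0.3387, 0.0613]
ee_rot: [[-0.08, 0.0, -0.997], [0.997, 0.0, -0.08], [0.0, -1.0, -0.0]]
wrist_force: [-0.5, 0.5, 0.4]
width: 0.467
```

Request:
{"method": "play_rows", "body": {"motion": [[0, -1.5, 0, 0, 0, 0], [0, -4, 0, 0, 0, 0], [0, -7, 0, 0, 0, 0], [0, -10, 0, 0, 0, 0], [0, -13, 0, 0, 0, 0], [0, -15, 0, 0, 0, 0], [0, -15, 0, 0, 0, 0], [0, -15, 0, 0, 0, 0]]}}

```text
time: 27.78
tcp_pos: [0.51, 0.3391, 0.2126]
ee_rot: [[-0.08, 0.002, -0.997], [0.997, 0.001, -0.08], [0.001, -1.0, -0.002]]
wrist_force: [-1.2, -0.7, -0.4]
width: 0.47
```

```bash
python3 - <<'E'
from h import *
st(); d=grab('wrist'); D=cloud(d); s=grab('scene'); S=cloud(s); t=grab('top'); T=cloud(t)
for n,W in (('w',D),('s',S),('t',T)):
    c=W[(W[...,2]>.097)&(W[...,2]<.112)&(np.hypot(W[...,0]-.509,W[...,1]-.338)<.055)]
    if len(c)>20: print(n,len(c),cv2.minAreaRect((c[:,:2]*1000).astype(np.float32)))
def f(W,c,rad,a,b):
    q=W[(np.hypot(W[...,0]-c[0],W[...,1]-c[1])<rad)&(W[...,2]>a)&(W[...,2]<b)]; return len(q),np.round(cv2.minAreaRect((q[:,:2]*1000).astype(np.float32))[0],0) if len(q)>4 else None
for n,W in (('s',S),('t',T)): print(n,'candle',f(W,(.668,-.028),.06,.015,.06),'ink',f(W,(.37,.238),.06,.01,.04),'stamp',f(W,(.692,-.265),.06,.03,.1),'jar',f(W,(.4847,.0734),.045,.06,.12),'scoop',f(W,(.4855,-.168),.13,.032,.06))
g=lambda a:cv2.resize(a,(400,300),interpolation=cv2.INTER_CUBIC)
cv2.imwrite('pics/end.png',np.vstack([np.hstack([g(s['color'][115:205,140:260]),g(d['color'][:300,80:480])]),np.hstack([g(s['color'][165:315,220:420]),g(t['color'][190:280,220:340])])]))
E
```

```text
t 27.7833 p [0.51   0.3391 0.2126] zhead -175.39 ydown [ 0.002  0.001 -1.   ] F [-1.2 -0.7 -0.4] w 0.47 j [-16.  23. -28.  95.  12.  64. 136.]
w 1200 ((508.3311462402344, 336.9187927246094), (11.130311012268066, 89.28641510009766), 2.2209348678588867)
s 117 ((506.7277526855469, 338.9171142578125), (13.467308044433594, 90.67063903808594), 0.44672685861587524)
t 182 ((509.003173828125, 338.6460266113281), (11.36461067199707, 88.7872314453125), 0.5675475001335144)
s candle (388, array([666., -29.])) ink (453, array([365., 243.])) stamp (133, array([ 688., -265.])) jar (399, array([482.,  71.])) scoop (371, array([ 483., -167.]))
t candle (560, array([668., -28.])) ink (597, array([365., 240.])) stamp (99, array([ 694., -263.])) jar (348, array([485.,  74.])) scoop (172, array([ 486., -168.]))
```

View pics/end.png

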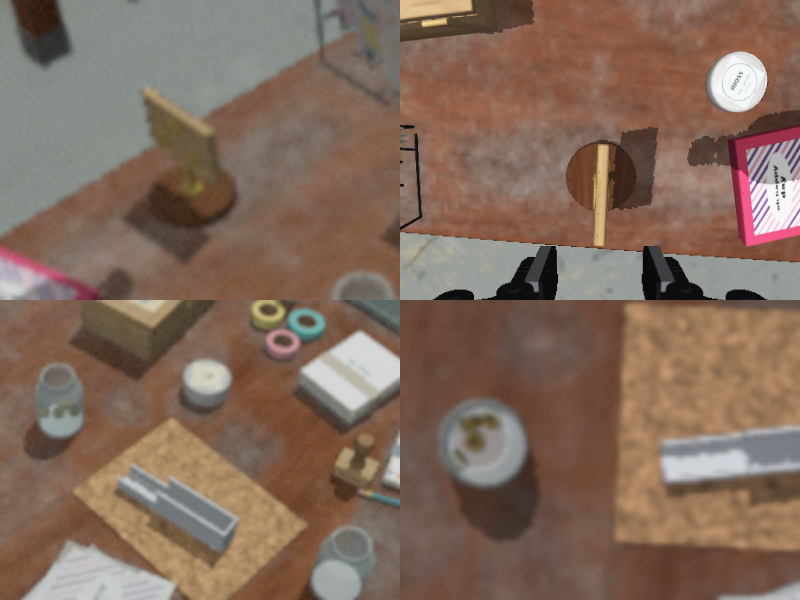

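The end picture shows four beads in the upright jar at lower left (60,410) and lower right (470,440). The empty scoop is flat on the mat, and the tins and stamp stand where they were. The gold ring is now on the sign's +x side, away from the robot, so the studs face -x where the ring was. The tile is at about 181°, at its stop. Handing in.

```bash
python3 -c "
from h import *
r.sign_off(); st()"
```

```text
the job is handed in; nothing more can be done
the job is handed in; nothing more can be done
```

The job is done and handed in at about 28 s of the 72 s allowed.

- **Beads:** I tipped the scoop to 27° over the mouth of the leftmost jar. The last pictures show all four brass beads inside it, and the jar is upright and has not measurably moved.
- **Scoop:** It is empty and flat on the cork mat again, within a few millimetres of where it started.
- **Sign:** I turned it anticlockwise until the wrist moment jumped to about 1.06 N m, which I took as the stop. After release the tile measures 0.5–2° past an exact half turn in world axes (three cameras). The ring is now on the far side from the robot. I judged that the studs show by seeing the ring on the other side; the studs themselves could not be made out in the pictures.
- **Tins and stamp:** The candle tin and the stamp measure as unmoved. The ink tin's reading differs by 2–6 mm from the first one. A neighbouring object appeared in that first measurement, and the arm did not go near the tin.

**What went wrong:** The first grip on the sign failed because the closed pads sat on its top edge instead of around it. They rubbed the tile round by about 9° in the right direction, with about 6 N on the wrist. I lifted off, went about 20 mm lower and gripped it properly. The pad ends measured about 20–25 mm behind the reported TCP, which disagrees with the stated tool frame.

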